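# Lay a paint bottle on the bottle roller and close the end stop on it

## Task

Put the tall paint bottle on to mix: lay it gently on its side, without dropping it, in the groove between the two rollers of the bottle roller, with its cap towards the fixed end plate, and let go of it. Then slide the end stop along until the bottle is held snugly between the stop and the end plate, with its cap against the plate, and leave it so. Leave the short bottle, the jar and the paper cup where they stand.

Things in the scene. Friction and masses are not known exactly. Their poses are not given: they have to be found in the camera images.
- bottle_mid (a point): centre (half-way up, on its axis) of the tall paint bottle: 160 mm tall, a white cylinder 50 mm in diameter for the lowest 118 mm, then a short shoulder and a black cap 26 mm in diameter to the top. It starts upright on the table. About 0.3 kg, centre of mass about 61 mm above the underside. Its z axis points from base to cap; it is round, so x and y mean nothing
- bottle_cap (a point): centre of the flat top of the tall bottle's cap, 80 mm from bottle_mid along its z
- roller: bench bottle roller, fixed to the table: grey base 100 mm wide (its x), 330 mm long (its y), 22 mm high; origin at the centre of the underside, z up. Two black rubber rollers (they do not turn) of 16 mm diameter lie along y, from -153 to +150 mm, at x = -16 and +16 mm, axes 40 mm above the table. Beside them nothing but the stop and the two end plates rises above 48 mm
- groove (a point): point over the middle of the roller's length (x = 0, y = 0 of the roller) on the line where the axis of a 50 mm bottle lies when it rests in the groove: 69 mm above the table. Axes are those of the roller
- end_plate (a point): on the inner face of the fixed steel end plate at the roller's +y end (y = +150 mm of the roller), where the middle of the cap meets it, 69 mm above the table. The plate is 64 mm wide and 72 mm high, so it reaches just above the lying bottle's axis. A plate 50 mm high stands at the -y end
- stop (a joint): position (m) of the sliding aluminium end stop, 0 to 0.14, growing as it slides along the roller's +y towards the end plate; its face, which meets the bottle's base, is at y = -0.130 + joint in the roller's frame. It stays where it is left (2.5 N of friction). It starts at 0 to 0.03 and reads 0.120 with the tall bottle snug against the end plate
- stop_grip (a point): where to take the end stop: middle of its upright aluminium block, 36 mm wide (roller's x) by 28 mm (roller's y), 14 mm behind its face, 82 mm above the table; the block's top is 101 mm above the table. Below 56 mm it widens to 76 mm. Its axes are those of the roller
- short_bottle_mid (a point): centre (half-way up) of the short bottle, a bystander: as the tall one but 95 mm tall, 50 mm in diameter
- jar_mid (a point): centre (half-way up) of a glass jar with a lid, a bystander: 64 mm in diameter, 75 mm tall
- cup_mid (a point): centre (half-way up) of an empty white paper cup, a bystander: 72 mm across the rim, 80 mm tall
There are look-alikes about, which are no part of the job. What is shaped like the part that bears bottle_mid but yellow is not meant.

How it is judged:
By the outcome, as a careful person would: the job done as asked, in the order asked, and still so for the second after the job is handed in, with the robot touching nothing.
It also fails if it takes over 48 s, if anything falls off the work surface, if the arm or the gripper's body presses on something with over 40 N, if the wrist force passes 120 N, or if a joint passes its speed limit or range.

## Robot

A 6-joint arm with a two-finger parallel gripper is mounted at the origin on the work surface. World frame = base frame: x ahead of the robot, y to its left, z up, the work surface at z = 0. Lengths are in m, angles in rad, forces in N, time in s.
With the tool pointing down it reaches from about 0.275 to 0.75 m from the base axis. Payload 10.2 kg.
Tool frame: the origin (TCP) lies at the very end of the fingers, on their centre line; the grasp point (between the pads) lies 19 mm behind it; x points along the fingers, y is the direction in which the jaws open and shut, and the axes are right-handed (so a half turn about x gives the same grasp; the last joint's range is limited). The gripper opens to 88 mm and grips with 3 to 60 N. Pads are 18 mm wide; open, the fingers measure 123 mm over their backs; the gripper's body (75 mm by 187 mm) begins 45 mm behind the grasp point.
Start: joints at [-1.427, 0.313, 1.498, -0, 1.331, -0.223], TCP at [0.188, -0.49, 0.239] pointing down, gripper open.
Joint ranges: [-2.94, 2.94], [-0.97, 2.17], [0.19, 2.56], [-1.23, 4.37], [0.02, 3.11], [-2.88, 2.88]. Speed limits (rad/s): [2.39, 2.39, 3.01, 3.14, 3.14, 3.14].

## Interface

Orientations are given as a unit quaternion [x, y, z, w].
In Python, from cell import robot gives the robot as it stands. The module is installed in compiled form; this text tells all that it offers.
- The arm moves only by the tool move_arm, never from a script. Its argument "moves" is a list of rows, each a list of 3 entries, a list of its own where there are three numbers: the shift along the tool's x, y, z in m, then the turn about the tool's x in rad, then the finger opening in m, from 0 to 0.0881. A call has exactly 8 rows; each row is the pose to reach, as a shift and turn from the pose commanded when the call began, along the tool's axes at that moment; what a row does not reach only later rows make up. A row lasts 1/10 s, in which the tool goes at most 50 mm and 8.59 degrees, less where a joint would pass 70% of its speed; a pose out of reach is approached as far as the arm can. A call with a gripper value outside its range is refused whole. The fingers move at their own pace and stop on an object; "grip_force" is the grip in N (left out, the last holds). Time passes only in rows, so rows that repeat a pose let the fingers close, or fill a call up. It gives the time, the measured TCP pose, the force and the opening at its end, in the units of the state.
- robot.get_state(): the state, without advancing time (a new reading comes with each control period).
- robot.grab_frame(name): name is "scene" or "side" or "wrist"; returns (picture, depth): 480x640x3 uint8, blue, green, red; 480x640 float32, m along the optical axis (not along the pixel's ray), 0 where there is no reading.
- robot.camera_info(name): a dict with "mtx" (3x3 intrinsics, pixels), "k1" (the pictures are not rectified: a ray, as slopes to the right and down, at radius r is drawn at 1 + k1 r^2 times it, then the intrinsics apply), "camera_from_world" (4x4, takes a point from world to camera coordinates). Camera axes: x right, y up, looking along -z (the intrinsics and any distortion apply to the point x, -y, -z); pixel columns grow to the right and rows downward; lengths in m; the calibration is good to about 2 mm. A picture is of the moment at which its call begins: read the wrist's pose just before it. camera_info takes no time and is no camera call; for the wrist camera it gives the pose at the moment of the call.
- robot.job_done(): hands the job in, once; it reports no verdict.
The state is a dict: "time": time; "joint_positions": joint angles; "joint_vel": joint speeds; "joint_torque": joint torques, N m; "tool_pos": TCP position; "eef_rot": TCP orientation; "ft_force": force on the tool from outside, world axes, zero at the start; "torque": the same for the moment, N m; "finger_gap": opening from 0.0 (shut) to 1.0 (fully open).
Only numpy, scipy, OpenCV 4.12 (cv2) and the standard library are available. Lean on these libraries where they do the work, as an engineer would, in place of code of your own. Each camera call takes 0.05 s, during which the arm holds its last target.

## Working session

There is one attempt and no reset: what is moved stays moved. The work goes in short steps, Python scripts to look and compute and a tool call to move; the robot and the scene stay as the last step left them, time stands still between calls to the robot, and variables do not carry over. Pictures are saved under pics/ and viewed, and the job is handed in when it is done.

Besides the shell and the picture viewer there is one more tool, called after ">>>" by a JSON object that holds its "fn" and its "kwargs". move_arm: Moves the arm, as the interface text tells. Its arguments: {"type":"object","properties":{"moves":{"type":"array","items":{"type":"array"}},"grip_force":{"type":"number"}},"required":["moves"]}

```bash
ls; mkdir -p pics; cat > h.py <<'E'
import numpy as np, cv2
from cell import robot
def snap(n,tag):
    i=robot.camera_info(n); p,d=robot.grab_frame(n); cv2.imwrite(f'pics/{tag}.png',p); np.savez(f'pics/{tag}.npz',p=p,d=d,m=i['mtx'],k=i['k1'],T=i['camera_from_world']); return p,d,i
def load(tag): return np.load(f'pics/{tag}.npz')
def rays(f,uv):
    uv=np.atleast_2d(np.array(uv,float)); m=f['m']; k=float(f['k'])
    q=np.c_[(uv[:,0]-m[0,2])/m[0,0],(uv[:,1]-m[1,2])/m[1,1]]; s=q.copy()
    for _ in range(20): s=q/(1+k*(s**2).sum(1,keepdims=True))
    d=np.c_[s[:,0],-s[:,1],-np.ones(len(s))]; T=f['T']; R=T[:3,:3]
    return -R.T@T[:3,3], d@R
def onz(f,uv,z):
    c,d=rays(f,uv); return c+d*((z-c[2])/d[:,2])[:,None]
def pts(f,uv):
    uv=np.atleast_2d(uv).astype(int); c,d=rays(f,uv); z=f['d'][uv[:,1],uv[:,0]]; return c+d*z[:,None]
def proj(f,P):
    P=np.atleast_2d(P); T=f['T']; q=P@T[:3,:3].T+T[:3,3]; s=np.c_[q[:,0]/-q[:,2],-q[:,1]/-q[:,2]]
    s=s*(1+float(f['k'])*(s**2).sum(1,keepdims=True)); m=f['m']; return np.c_[s[:,0]*m[0,0]+m[0,2],s[:,1]*m[1,1]+m[1,2]]
E
python3 - <<'E'
from h import *
for n in ['scene','side','wrist']: snap(n,n+'0')
s=robot.get_state()
for k in s: print(k,np.round(s[k],4))
for n in ['scene','side']: 
  i=robot.camera_info(n); print(n,i['mtx'],i['k1']); T=i['camera_from_world'];print(-T[:3,:3].T@T[:3,3])
E
```

```text
pics
time 0.15
joint_positions [-1.4274  0.3133  1.4982  0.      1.331  -0.2234]
joint_vel [-0.0005 -0.0002 -0.0033 -0.0009 -0.0007 -0.0022]
joint_torque [ 1.80000e-03 -4.02305e+01 -2.52318e+01  6.94000e-02  3.43000e-02
 -1.00000e-04]
tool_pos [ 0.1883 -0.4899  0.2383]
eef_rot [ 0.6953  0.1293 -0.6952  0.1287]
ft_force [ 0.339  -0.4705  0.2282]
torque [ 0.0302  0.0246 -0.0354]
finger_gap 1.0023
scene [[478.73246787   0.         318.91457197]
 [  0.         478.73246787 235.40892594]
 [  0.           0.           1.        ]] -0.12335521065618646
[ 0.89813934 -0.62999578  0.69776667]
side [[471.11003438   0.         316.54511538]
 [  0.         471.11003438 250.72553827]
 [  0.           0.           1.        ]] -0.019457932989033186
[0.20261843 0.7410782  0.84427075]
```

View pics/scene0.png

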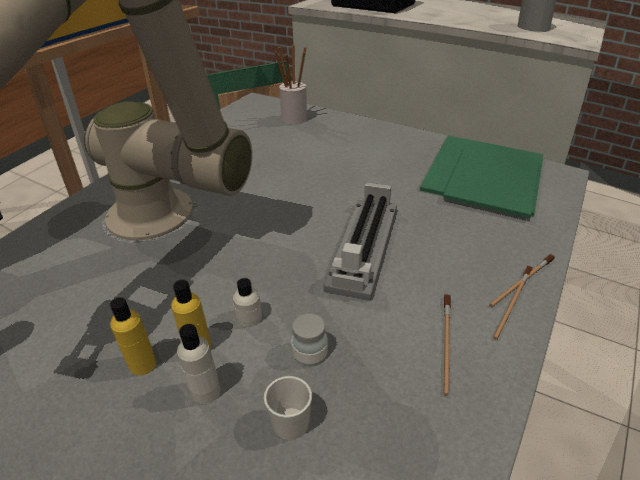

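View pics/side0.png

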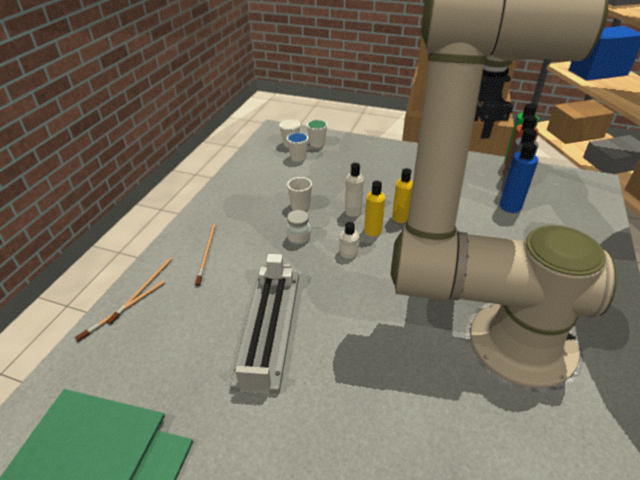

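View pics/wrist0.png

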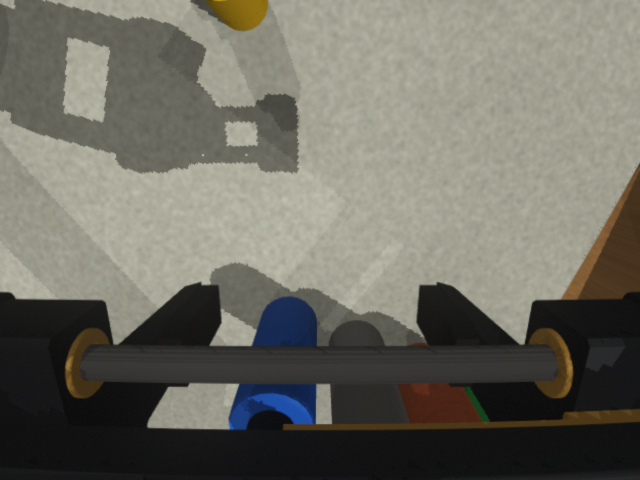

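The scene view shows the tall white bottle with its cap at about (189,335) and base at about (205,395). The two yellow look-alikes are at (185,310) and (130,340), and the short white one is at (246,303). The roller runs from (350,285), where the stop block is at (351,257), to the end plate at (378,190). In the side view the tall white bottle is at (355,190) and the end plate at (255,377).

```bash
python3 - <<'E'
from h import *
a=cv2.imread('pics/scene0.png'); b=cv2.imread('pics/side0.png')
c1=cv2.resize(a[260:420,90:350],None,fx=3,fy=3,interpolation=cv2.INTER_CUBIC)
cv2.imwrite('pics/z1.png',c1)
z2=np.hstack([cv2.resize(a[175:305,310:410],(400,520)),cv2.resize(b[245:395,220:310],(312,520))]);cv2.imwrite('pics/z2.png',z2)
cv2.imwrite('pics/z3.png',cv2.resize(b[150:270,270:430],None,fx=4,fy=4,interpolation=cv2.INTER_CUBIC))
E
```

```text
(no output)
```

View pics/z1.png

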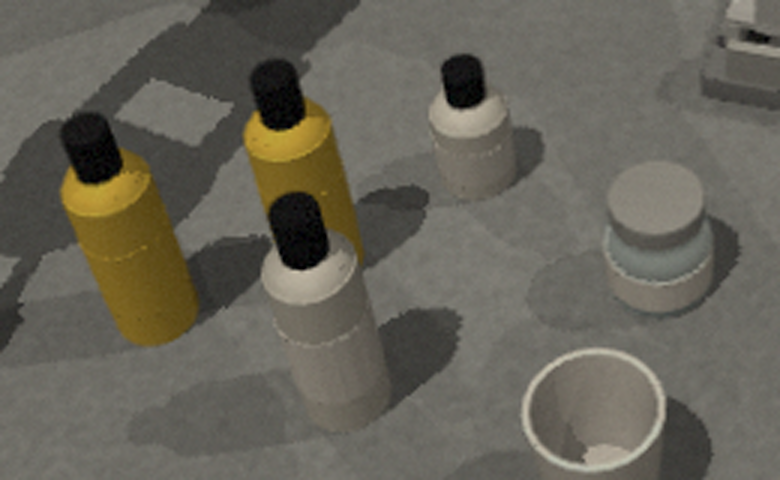

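View pics/z2.png

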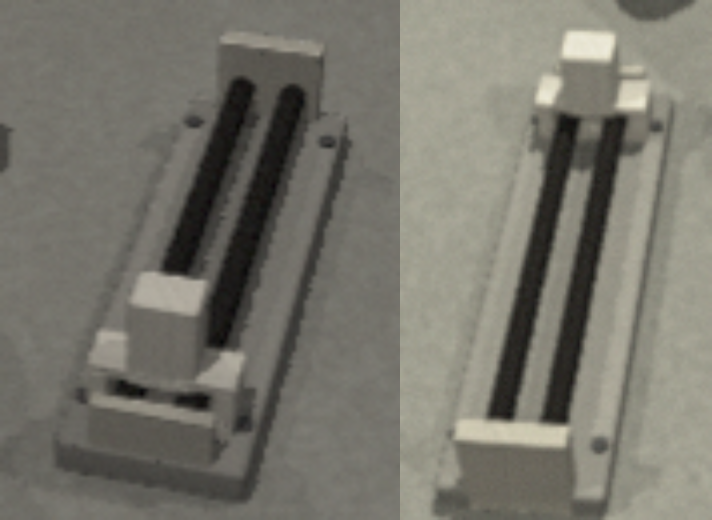

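View pics/z3.png

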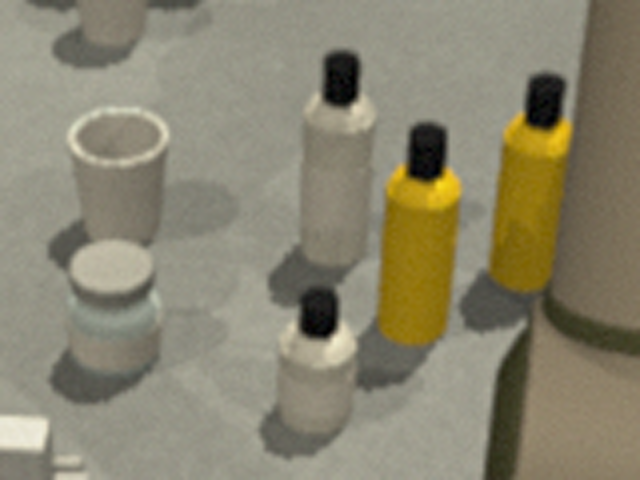

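The zooms show the bottle standing upright, with its cap top at about scene (189,328.7) and side (355.5,165.5). The roller, plate and stop corners are sharp enough to read off.

```bash
python3 - <<'E'
from h import *
S=load('scene0');D=load('side0')
print('cap',onz(S,[189,328.7],.16),onz(D,[355.5,165.5],.16))
for nm,f in (('scene',S),('side',D)):
  p=f['p'].astype(int); 
  # black caps
  m=((p.max(2)<35)).astype(np.uint8); n,l,st,ce=cv2.connectedComponentsWithStats(m)
  for i in range(1,n):
    if st[i,4]>60:
      x,y=np.int32(ce[i]); print(nm,st[i],np.round(ce[i],1),'at147',np.round(onz(f,ce[i],.147)[0],4))
sc=lambda a:[(310+x/4-.4,175+y/4-.4) for x,y in a]
sd=lambda a:[(220+x/3.467-.4,245+y/3.467-.4) for x,y in a]
print('plate top scene',onz(S,sc([(222,35),(325,43),(322,55),(219,47)]),.072).round(4))
print('plate top side',onz(D,sd([(458-400,423),(570-400,423),(570-400,436),(458-400,440)]),.072).round(4))
print('base scene',onz(S,sc([(57,435),(250,487),(348,118)]),.022).round(4))
print('base side',onz(D,sd([(272,95),(437-400,487)]),.022).round(4))
print('stop top scene',onz(S,sc([(128,302),(199,308),(209,282),(141,272)]),.101).round(4))
print('stop top side',onz(D,sd([(567-400,32),(616-400,32),(616-400,55),(562-400,54)]),.101).round(4))
E
```

```text
cap [[ 0.48615515 -0.32922443  0.16      ]] [[ 0.48128351 -0.33321194  0.16      ]]
scene [120   0  52  15 220] [145.    8.1] at147 [-1.3806  1.2878  0.147 ]
scene [332   0  83  13 751] [374.8   4.4] at147 [-0.2265  1.8446  0.147 ]
scene [223 152  27  39 287] [237.3 175.2] at147 [0.2581 0.0743 0.147 ]
scene [351 195  22  48 288] [361.9 219.5] at147 [0.5788 0.0588 0.147 ]
scene [362 197  24  65 389] [373.1 229. ] at147 [0.6111 0.0417 0.147 ]
scene [237 279  14  17 194] [244.  286.8] at147 [ 0.4934 -0.2061  0.147 ]
scene [174 280  17  23 307] [182.1 291. ] at147 [ 0.4098 -0.2661  0.147 ]
scene [111 298  20  23 329] [120.1 308.8] at147 [ 0.3495 -0.349   0.147 ]
scene [180 324  19  26 371] [189.2 336.5] at147 [ 0.487  -0.3334  0.147 ]
side [ 475   69   37   69 1348] [492.3  99.7] at147 [ 0.1591 -0.9083  0.147 ]
side [521 103  15  56 622] [528.3 132.4] at147 [ 0.0386 -0.7036  0.147 ]
side [352 164   7  12  78] [354.9 169.4] at147 [ 0.4826 -0.334   0.147 ]
side [402 170   8  12  76] [405.5 175.4] at147 [ 0.3457 -0.3478  0.147 ]
side [373 182   8  13  88] [376.4 187.8] at147 [ 0.4053 -0.2663  0.147 ]
side [346 223   8  11  73] [349.5 228.3] at147 [ 0.4241 -0.0849  0.147 ]
plate top scene [[0.4746 0.2927 0.072 ]
 [0.5338 0.3154 0.072 ]
 [0.5378 0.3018 0.072 ]
 [0.4791 0.2792 0.072 ]]
plate top side [[0.5345 0.3005 0.072 ]
 [0.4754 0.2801 0.072 ]
 [0.4719 0.2878 0.072 ]
 [0.5295 0.3105 0.072 ]]
base scene [[ 0.5375 -0.0206  0.022 ]
 [ 0.6392 -0.0059  0.022 ]
 [ 0.553   0.3166  0.022 ]]
base side [[ 0.5359 -0.0277  0.022 ]
 [ 0.5478  0.315   0.022 ]]
stop top scene [[0.5629 0.0062 0.101 ]
 [0.5951 0.0191 0.101 ]
 [0.5904 0.0394 0.101 ]
 [0.5575 0.0299 0.101 ]]
stop top side [[0.5933 0.0124 0.101 ]
 [0.5618 0.0017 0.101 ]
 [0.553  0.0228 0.101 ]
 [0.5876 0.0334 0.101 ]]
```

```bash
python3 - <<'E'
from h import *
for nm in ('scene0','side0'):
  f=load(nm);p=f['p'].astype(int).max(2)
  # dark pixels on roller: world at z .044
  vv,uu=np.mgrid[0:480,0:640]; P=onz(f,np.c_[uu.ravel(),vv.ravel()],.044)
  th=np.deg2rad(15);y=np.array([-np.sin(th),np.cos(th)]);x=np.array([np.cos(th),np.sin(th)])
  o=np.array([.5067,.2904])-.15*y
  q=P[:,:2]-o; a=q@x; b=q@y; dk=p.ravel()<45
  r=[]
  for s in(-1,1):
    m=dk&(abs(a-s*.016)<.014)&(b>-.05)&(b<.135); k=np.polyfit(b[m],a[m],1); r.append(k); print(nm,s,m.sum(),k,b[m].min(),b[m].max())
  k=np.mean(r,0); print('dtheta(deg)',np.rad2deg(np.arctan(-k[0])),'offset at 0',k[1], 'o',o)
E
```

```text
scene0 -1 288 [ 0.01269487 -0.0151338 ] -0.04083042577907202 0.13474781378010586
scene0 1 306 [0.01235513 0.01668594] -0.049995322481605556 0.13455997936550945
dtheta(deg) -0.7175921716386552 offset at 0 0.0007760703963808667 o [0.54552286 0.14551113]
side0 -1 336 [ 0.00912431 -0.0198077 ] -0.04949877407119382 0.12836880391111735
side0 1 318 [0.00853139 0.01178677] -0.049910706511738234 0.12832276146392094
dtheta(deg) -0.5057855112331562 offset at 0 -0.004010461997104246 o [0.54552286 0.14551113]
```

```bash
cat >> h.py <<'E'
from scipy.spatial.transform import Rotation as Rt
TH=np.deg2rad(14.4); RY=np.array([-np.sin(TH),np.cos(TH),0]); RX=np.array([np.cos(TH),np.sin(TH),0]); RO=np.array([.544,.145,0])
def rel(target,jaw=RX):
    s=robot.get_state(); R=Rt.from_quat(s['eef_rot']).as_matrix(); d=R.T@(np.array(target)-s['tool_pos'])
    y=R.T@jaw; a=np.arctan2(y[2],y[1]); a=(a+np.pi/2)%np.pi-np.pi/2
    print('t',s['time'],'pos',s['tool_pos'].round(4),'shift(tool)',d.round(4),'turn',round(a,4),'gap',s['finger_gap'],'F',np.round(s['ft_force'],1),'j',s['joint_positions'].round(2))
def rpos():
    s=robot.get_state(); q=np.array(s['tool_pos'])-RO; print('TCP in roller',(q@RX).round(4),(q@RY).round(4),q[2].round(4))
E
python3 - <<'E'
from h import *
print(Rt.from_quat(robot.get_state()['eef_rot']).as_matrix().round(3))
rel([.4845,-.3335,.239]);rel([.4845,-.3335,.138])
E
```

```text
[[-0.     0.359 -0.933]
 [ 0.001 -0.933 -0.359]
 [-1.    -0.001 -0.   ]]
t 0.15 pos [ 0.1883 -0.4899  0.2383] shift(tool) [-0.0006 -0.0397 -0.3326] turn -1.4553 gap 1.0022761075686155 F [ 0.3 -0.5  0.2] j [-1.43  0.31  1.5   0.    1.33 -0.22]
t 0.15 pos [ 0.1883 -0.4899  0.2383] shift(tool) [ 0.1004 -0.0397 -0.3326] turn -1.4553 gap 1.0022761075686155 F [ 0.3 -0.5  0.2] j [-1.43  0.31  1.5   0.    1.33 -0.22]
```

>>> {"fn": "move_arm", "kwargs": {"moves": [[[0, -0.005, -0.035], -0.09, 0.088], [[0, -0.01, -0.075], -0.19, 0.088], [[0, -0.015, -0.12], -0.3, 0.088], [[0, -0.02, -0.165], -0.42, 0.088], [[0, -0.025, -0.21], -0.54, 0.08], [[0, -0.03, -0.255], -0.66, 0.07], [[0, -0.035, -0.3], -0.78, 0.06], [[0, -0.04, -0.332], -0.9, 0.06]]}}

```text
time: 0.95
tool_pos: [0.4859, -0.332, 0.2384]
eef_rot: [0.569, 0.421, -0.569, 0.42]
ft_force: [-0.5, -0.5, 0.5]
finger_gap: 0.689
```

```bash
python3 - <<'E'
from h import *
rel([.4845,-.3335,.238])
E
```

```text
t 0.95 pos [ 0.4859 -0.332   0.2384] shift(tool) [ 0.0004 -0.0009  0.0019] turn -0.5489 gap 0.6889478169588897 F [-0.5 -0.5  0.5] j [-0.8   0.45  1.3   0.    1.39 -0.5 ]
```

>>> {"fn": "move_arm", "kwargs": {"moves": [[[0, 0, 0], -0.12, 0.06], [[0, 0, 0], -0.25, 0.06], [[0, 0, 0], -0.38, 0.06], [[0, 0, 0], -0.5, 0.06], [[0, 0, 0], -0.553, 0.06], [[0, 0, 0], -0.553, 0.06], [[0, 0, 0], -0.553, 0.06], [[0, 0, 0], -0.553, 0.06]]}}

```text
time: 1.75
tool_pos: [0.4838, -0.3336, 0.2386]
eef_rot: [0.434, 0.558, -0.434, 0.558]
ft_force: [-0.1, 0.9, -0.7]
finger_gap: 0.682
```

```bash
python3 - <<'E'
from h import *
rel([.4845,-.3335,.138])
snap('scene','s1');snap('wrist','w1')
E
```

```text
t 1.75 pos [ 0.4838 -0.3336  0.2386] shift(tool) [0.1006 0.0007 0.    ] turn -0.0035 gap 0.6819269842771786 F [-0.1  0.9 -0.7] j [-0.8   0.45  1.3   0.    1.39 -1.05]
```

View pics/w1.png

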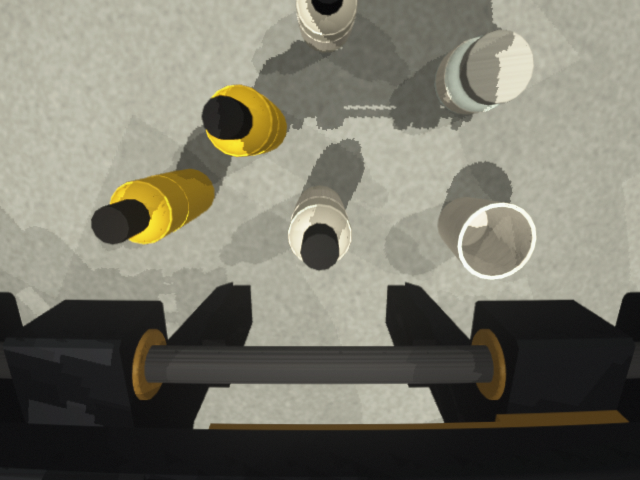

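View pics/s1.png

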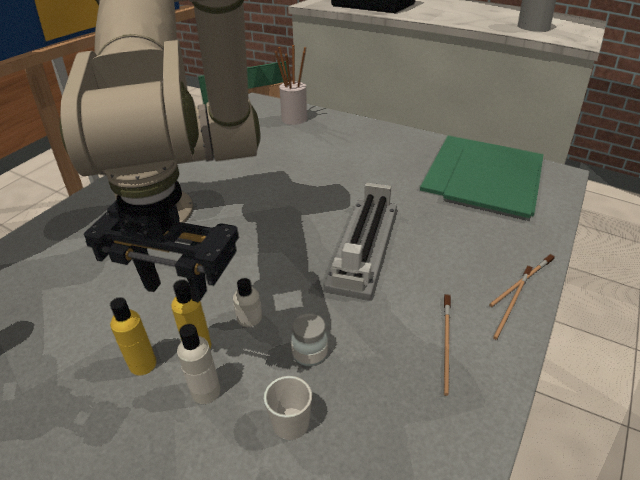

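In the wrist view the cap top is at about (320,246), between the fingers laterally. I'll check its position with a ray.

```bash
python3 - <<'E'
from h import *
f=load('w1');p=f['p'].astype(int).max(2)
m=np.zeros((480,640),np.uint8); m[215:275,290:350]=p[215:275,290:350]<60
n,l,st,ce=cv2.connectedComponentsWithStats(m); i=1+np.argmax(st[1:,4]); print(st[i],ce[i])
x,y,w,h,_=st[i]; print(onz(f,[x+w/2,y+h-w/2],.16))
print(pts(f,[[320,250]]))
E
```

```text
[ 302  224   36   45 1227] [320.66259169 245.61695192]
[[ 0.48350668 -0.3315098   0.16      ]]
[[ 0.48337198 -0.33097396  0.1595835 ]]
```

>>> {"fn": "move_arm", "kwargs": {"grip_force": 12, "moves": [[[0.025, 0, -0.001], 0, 0.06], [[0.05, 0, -0.001], 0, 0.06], [[0.07, 0, -0.001], 0, 0.06], [[0.09, 0, -0.001], 0, 0.06], [[0.1, 0, -0.001], 0, 0.06], [[0.1, 0, -0.001], 0, 0.06], [[0.1, 0, -0.001], 0, 0.015], [[0.1, 0, -0.001], 0, 0.015]]}}

```text
time: 2.65
tool_pos: [0.484, -0.3331, 0.1399]
eef_rot: [0.434, 0.558, -0.434, 0.559]
ft_force: [-0.4, 0.2, 0.1]
finger_gap: 0.52
```

>>> {"fn": "move_arm", "kwargs": {"moves": [[[0, 0, 0], 0, 0.015], [[0, 0, 0], 0, 0.015], [[0, 0, 0], 0, 0.015], [[0, 0, 0], 0, 0.015], [[0, 0, 0], 0, 0.015], [[0, 0, 0], 0, 0.015], [[0, 0, 0], 0, 0.015], [[0, 0, 0], 0, 0.015]]}}

```text
time: 3.45
tool_pos: [0.4838, -0.3328, 0.139]
eef_rot: [0.434, 0.558, -0.434, 0.558]
ft_force: [0.6, 0.2, 4.9]
finger_gap: 0.29
```

```bash
python3 - <<'E'
from h import *
rel([.4845,-.3335,.138])
E
```

```text
t 3.45 pos [ 0.4838 -0.3328  0.139 ] shift(tool) [0.001  0.0005 0.0008] turn -0.0023 gap 0.2900838192527729 F [0.6 0.2 4.9] j [-0.8   0.54  1.43  0.    1.17 -1.05]
```

>>> {"fn": "move_arm", "kwargs": {"moves": [[[-0.01, 0, 0], 0, 0.015], [[-0.025, 0, 0], 0, 0.015], [[-0.045, 0, 0], 0, 0.015], [[-0.07, 0, 0], 0, 0.015], [[-0.1, 0, 0], 0, 0.015], [[-0.125, 0, 0], 0, 0.015], [[-0.145, 0, 0], 0, 0.015], [[-0.15, 0, 0], 0, 0.015]]}}

```text
time: 4.25
tool_pos: [0.4836, -0.3329, 0.2906]
eef_rot: [0.434, 0.557, -0.434, 0.559]
ft_force: [1.0, -0.6, -3.5]
finger_gap: 0.291
```

```bash
python3 - <<'E'
from h import *
t=RO+RY*0.0; rel([t[0],t[1],.288]); rpos()
snap('scene','s2');snap('side','d2')
a=load('s2')['p'];b=load('d2')['p'];cv2.imwrite('pics/c2.png',np.hstack([a[150:450,80:420],b[50:350,220:560]]))
E
```

```text
t 4.25 pos [ 0.4836 -0.3329  0.2906] shift(tool) [ 0.0018  0.1763 -0.4483] turn -0.0024 gap 0.29063685477077117 F [ 1.  -0.6 -3.5] j [-0.8   0.42  1.21 -0.    1.51 -1.05]
TCP in roller -0.1773 -0.4479 0.2906
```

View pics/c2.png

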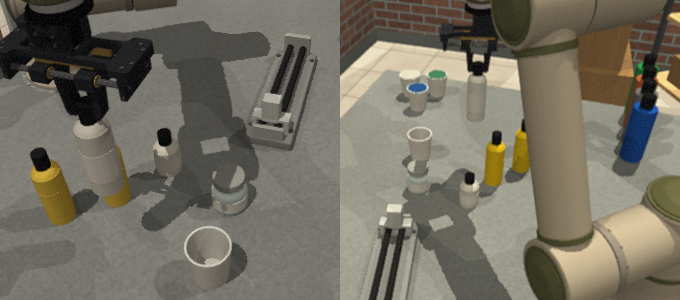

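The bottle is lifted and hangs upright: scene crop about (95,160), side crop about (477,92). Next I carry it over the roller.

>>> {"fn": "move_arm", "kwargs": {"moves": [[[0, 0.005, -0.01], 0, 0.015], [[0, 0.012, -0.025], 0, 0.015], [[0, 0.022, -0.047], 0, 0.015], [[0, 0.035, -0.075], 0, 0.015], [[0, 0.05, -0.107], 0, 0.015], [[0, 0.065, -0.14], 0, 0.015], [[0, 0.081, -0.174], 0, 0.015], [[0, 0.097, -0.208], 0, 0.015]]}}

```text
time: 5.15
tool_pos: [0.5259, -0.1043, 0.2881]
eef_rot: [0.434, 0.559, -0.434, 0.558]
ft_force: [1.4, 0.1, -3.2]
finger_gap: 0.292
```

>>> {"fn": "move_arm", "kwargs": {"moves": [[[0, 0.016, -0.034], 0, 0.015], [[0, 0.03, -0.066], 0, 0.015], [[0, 0.043, -0.094], 0, 0.015], [[0, 0.055, -0.118], 0, 0.015], [[0, 0.065, -0.138], 0, 0.015], [[0, 0.072, -0.154], 0, 0.015], [[0, 0.077, -0.165], 0, 0.015], [[0, 0.079, -0.17], 0, 0.015]]}}

```text
time: 5.95
tool_pos: [0.5606, 0.0786, 0.2883]
eef_rot: [0.433, 0.559, -0.434, 0.558]
ft_force: [1.2, 0.9, -3.6]
finger_gap: 0.289
```

```bash
python3 - <<'E'
from h import *
t=RO-RY*0.07; rel([t[0],t[1],.19]); rpos()
snap('scene','s3');snap('side','d3')
a=load('s3')['p'];b=load('d3')['p'];cv2.imwrite('pics/c3.png',np.hstack([cv2.resize(a[50:350,200:440],(400,500)),cv2.resize(b[120:420,160:400],(400,500))]))
E
```

```text
t 5.95 pos [0.5606 0.0786 0.2883] shift(tool) [0.0983 0.0006 0.0016] turn -0.0008 gap 0.28892173362592266 F [ 1.2  0.9 -3.6] j [-0.07  0.38  1.28  0.    1.49 -0.32]
TCP in roller -0.0005 -0.0684 0.2883
```

View pics/c3.png

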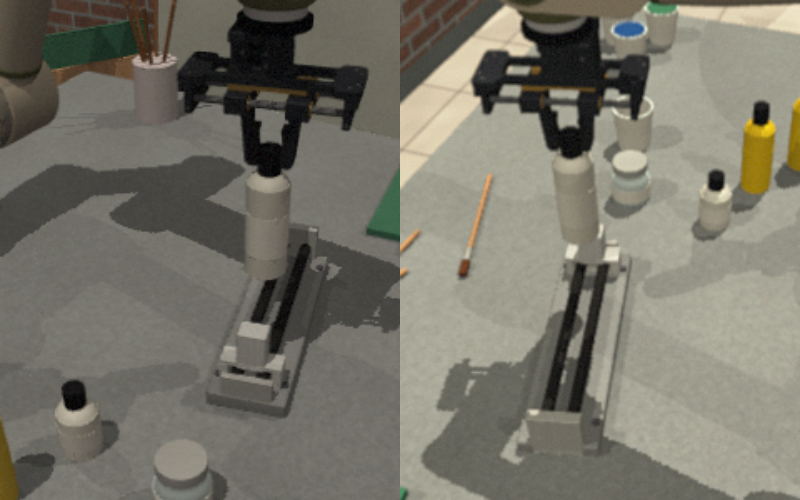

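The bottle is upright over the groove, at left-panel (267,225), with its base well above the rollers. Next I lower it to contact.

>>> {"fn": "move_arm", "kwargs": {"moves": [[[0.01, 0, 0], 0, 0.015], [[0.025, 0, 0], 0, 0.015], [[0.045, 0, 0], 0, 0.015], [[0.065, 0, 0], 0, 0.015], [[0.08, 0, 0], 0, 0.015], [[0.09, 0, 0], 0, 0.015], [[0.095, 0, 0], 0, 0.015], [[0.097, 0, 0], 0, 0.015]]}}

```text
time: 6.85
tool_pos: [0.561, 0.0767, 0.1914]
eef_rot: [0.434, 0.558, -0.434, 0.558]
ft_force: [-0.9, -0.7, -3.4]
finger_gap: 0.286
```

>>> {"fn": "move_arm", "kwargs": {"moves": [[[0.001, 0, 0], 0, 0.015], [[0.002, 0, 0], 0, 0.015], [[0.003, 0, 0], 0, 0.015], [[0.004, 0, 0], 0, 0.015], [[0.005, 0, 0], 0, 0.015], [[0.005, 0, 0], 0, 0.015], [[0.005, 0, 0], 0, 0.015], [[0.005, 0, 0], 0, 0.015]]}}

```text
time: 7.65
tool_pos: [0.5612, 0.077, 0.1871]
eef_rot: [0.434, 0.558, -0.434, 0.558]
ft_force: [-0.5, 0.5, 0.3]
finger_gap: 0.293
```

```bash
python3 - <<'E'
from h import *
t=RO-RY*0.07; rel([t[0],t[1],.19]); rpos()
r,L=19.5,149
for a in range(0,95,5):
  p=np.deg2rad(a); print(a, round(-r*np.cos(p)+L*np.sin(p)+r,1), round(L-(r*np.sin(p)+L*np.cos(p)),1))
E
```

```text
t 7.65 pos [0.5612 0.077  0.1871] shift(tool) [-0.0029  0.0003 -0.0002] turn -0.0024 gap 0.292609243593815 F [-0.5  0.5  0.3] j [-0.07  0.45  1.45 -0.    1.25 -0.32]
TCP in roller -0.0003 -0.0702 0.1871
0 0.0 0.0
5 13.1 -1.1
10 26.2 -1.1
15 39.2 0.0
20 52.1 2.3
25 64.8 5.7
30 77.1 10.2
35 89.0 15.8
40 100.3 22.3
45 111.1 29.9
50 121.1 38.3
55 130.4 47.6
60 138.8 57.6
65 146.3 68.4
70 152.8 79.7
75 158.4 91.6
80 162.9 103.9
85 166.2 116.6
90 168.5 129.5
```

Contact: the wrist force went from -3.4 to +0.3 N at z = 0.187. Next I tilt the bottle along an arc about its base edge with a light grip.

>>> {"fn": "move_arm", "kwargs": {"grip_force": 8, "moves": [[[0, 0, 0], 0, 0.015], [[0, 0, -0.006], 0, 0.015], [[0, 0, -0.013], 0, 0.015], [[-0.001, 0, -0.02], 0, 0.015], [[-0.001, 0, -0.026], 0, 0.015], [[0, 0, -0.033], 0, 0.015], [[0, 0, -0.039], 0, 0.015], [[0, 0, -0.039], 0, 0.015]]}}

```text
time: 8.45
tool_pos: [0.551, 0.1156, 0.1864]
eef_rot: [0.434, 0.559, -0.434, 0.558]
ft_force: [-1.0, -0.1, -1.0]
finger_gap: 0.293
```

```bash
python3 - <<'E'
from h import *
t=RO-RY*0.07; rel([t[0],t[1],.19]); rpos()
snap('scene','s4');snap('side','d4')
a=load('s4')['p'];b=load('d4')['p'];cv2.imwrite('pics/c4.png',np.hstack([cv2.resize(a[50:350,200:440],(400,500)),cv2.resize(b[120:420,160:400],(400,500))]))
E
```

```text
t 8.45 pos [0.551  0.1156 0.1864] shift(tool) [-0.0037  0.0006  0.0398] turn -0.0014 gap 0.2930773417315947 F [-1.  -0.1 -1. ] j [-0.    0.44  1.46  0.    1.25 -0.25]
TCP in roller -0.0005 -0.0302 0.1864
```

View pics/c4.png

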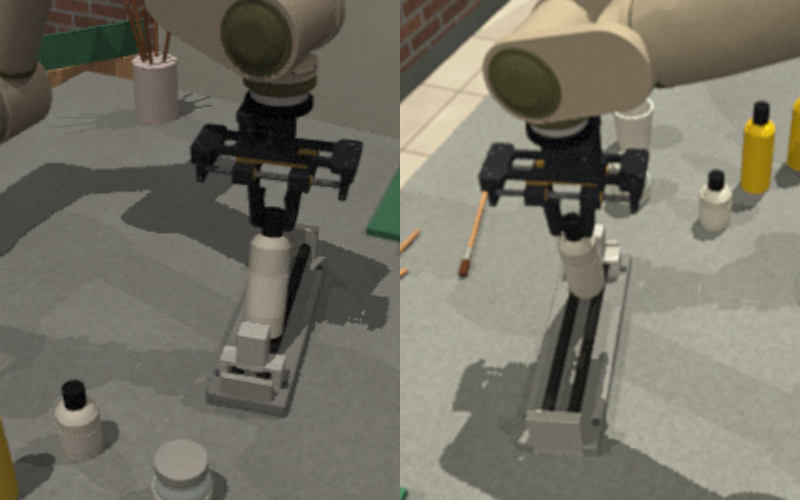

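```bash
python3 - <<'E'
from h import *
f=load('d4'); q=onz(f,[[269.8,298.2]],.048)-RO; print(q@RX,q@RY)
f=load('d3'); 
for nm in('d4','s4'):
  f=load(nm)
  for lab,P in (('base pivoted',RO+RY*-.045),('base slid',RO+RY*-.006)):
    P=P.copy();P[2]=.048; print(nm,lab,proj(f,P))
E
```

```text
[-0.00075308] [-0.04972874]
d4 base pivoted [[269.13370794 299.72402656]]
d4 base slid [[266.24636552 312.84385405]]
s4 base pivoted [[359.11215911 243.3087091 ]]
s4 base slid [[362.87120039 232.65875322]]
```

It is pivoting: the base edge stayed at roller y of about -0.05. I'll continue the arc.

>>> {"fn": "move_arm", "kwargs": {"moves": [[[0.002, 0, -0.013], 0, 0.015], [[0.006, 0, -0.026], 0, 0.015], [[0.01, 0, -0.038], 0, 0.015], [[0.016, 0, -0.05], 0, 0.015], [[0.022, 0, -0.061], 0, 0.015], [[0.03, 0, -0.072], 0, 0.015], [[0.03, 0, -0.072], 0, 0.015], [[0.03, 0, -0.072], 0, 0.015]]}}

```text
time: 9.35
tool_pos: [0.5336, 0.1851, 0.1568]
eef_rot: [0.434, 0.558, -0.434, 0.558]
ft_force: [-0.6, 2.0, 3.7]
finger_gap: 0.291
```

```bash
python3 - <<'E'
from h import *
t=RO-RY*0.07; rel([t[0],t[1],.19]); rpos()
snap('scene','s5');snap('side','d5')
a=load('s5')['p'];b=load('d5')['p'];cv2.imwrite('pics/c5.png',np.hstack([cv2.resize(a[50:350,200:440],(400,500)),cv2.resize(b[120:420,160:400],(400,500))]))
E
```

```text
t 9.35 pos [0.5336 0.1851 0.1568] shift(tool) [-0.0332  0.0003  0.1114] turn -0.0018 gap 0.29142718260161216 F [-0.6  2.   3.7] j [ 0.13  0.47  1.49  0.    1.18 -0.12]
TCP in roller -0.0001 0.0414 0.1568
```

View pics/c5.png

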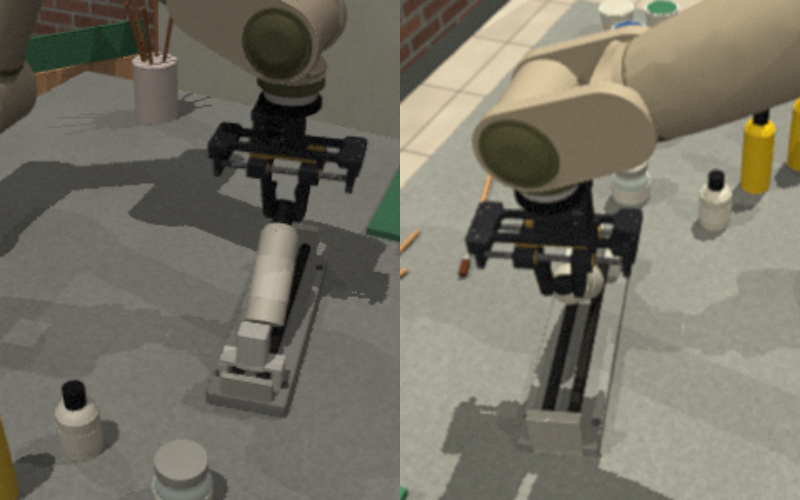

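It is at about 45°, still held and centred (left-panel bottle from (262,310) to (285,215)). Continuing.

>>> {"fn": "move_arm", "kwargs": {"moves": [[[0.008, 0, -0.01], 0, 0.015], [[0.018, 0, -0.019], 0, 0.015], [[0.028, 0, -0.028], 0, 0.015], [[0.038, 0, -0.035], 0, 0.015], [[0.05, 0, -0.042], 0, 0.015], [[0.062, 0, -0.047], 0, 0.015], [[0.074, 0, -0.052], 0, 0.015], [[0.074, 0, -0.052], 0, 0.015]]}}

```text
time: 10.25
tool_pos: [0.5199, 0.2352, 0.0807]
eef_rot: [0.433, 0.559, -0.435, 0.558]
ft_force: [1.2, 1.4, -0.3]
finger_gap: 0.294
```

```bash
python3 - <<'E'
from h import *
t=RO-RY*0.07; rel([t[0],t[1],.19]); rpos()
snap('scene','s6');snap('side','d6')
a=load('s6')['p'];b=load('d6')['p'];cv2.imwrite('pics/c6.png',np.hstack([cv2.resize(a[110:290,310:430],(400,600)),cv2.resize(b[220:400,200:320],(400,600))]))
E
```

```text
t 10.25 pos [0.5199 0.2352 0.0807] shift(tool) [-0.1093  0.0009  0.1634] turn -0.0017 gap 0.2935131582701343 F [ 1.2  1.4 -0.3] j [ 0.22  0.58  1.54 -0.    1.03 -0.03]
TCP in roller -0.0009 0.0934 0.0807
```

View pics/c6.png

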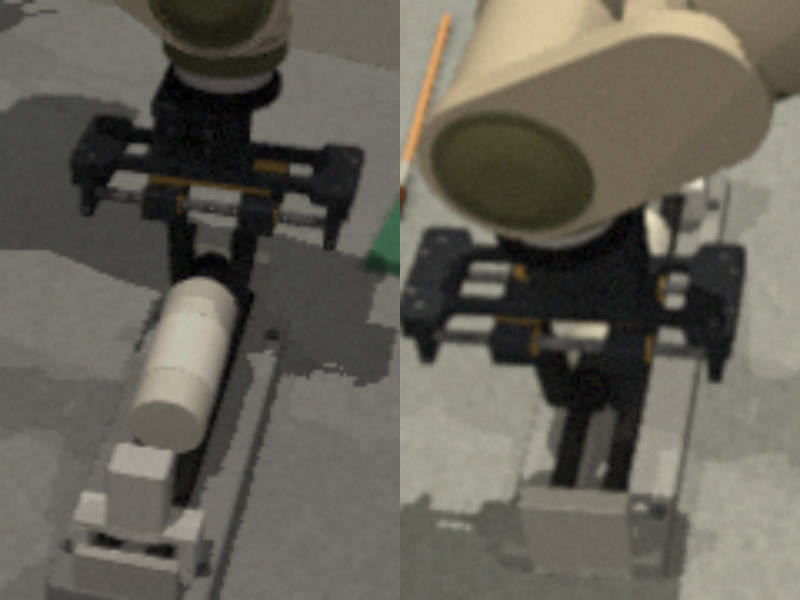

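The bottle is nearly flat, seen from its base at left-panel (165,425), with the cap held. Next I lower the rest.

>>> {"fn": "move_arm", "kwargs": {"moves": [[[0.006, 0, -0.002], 0, 0.015], [[0.012, 0, -0.003], 0, 0.015], [[0.016, 0, -0.004], 0, 0.015], [[0.019, 0, -0.005], 0, 0.015], [[0.021, 0, -0.005], 0, 0.015], [[0.022, 0, -0.006], 0, 0.015], [[0.023, 0, -0.006], 0, 0.015], [[0.023, 0, -0.006], 0, 0.015]]}}

```text
time: 11.15
tool_pos: [0.5194, 0.2408, 0.0597]
eef_rot: [0.434, 0.558, -0.434, 0.558]
ft_force: [0.4, -0.2, -1.3]
finger_gap: 0.293
```

```bash
python3 - <<'E'
from h import *
t=RO-RY*0.07; rel([t[0],t[1],.19]); rpos()
snap('scene','s7')
a=load('s7')['p'];cv2.imwrite('pics/c7.png',cv2.resize(a[110:290,310:430],(400,600)))
E
```

```text
t 11.15 pos [0.5194 0.2408 0.0597] shift(tool) [-0.1303  0.0004  0.1689] turn -0.0023 gap 0.29261591466684383 F [ 0.4 -0.2 -1.3] j [ 0.23  0.61  1.55  0.    0.98 -0.02]
TCP in roller -0.0 0.0989 0.0597
```

View pics/c7.png

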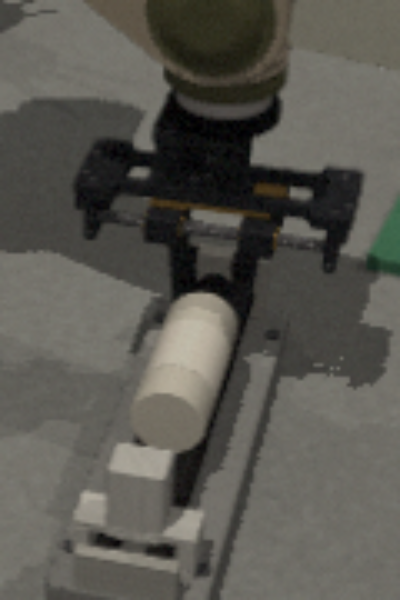

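The wrist still carries about 1.3 N, which is the cap-end share, so I creep down until that goes.

>>> {"fn": "move_arm", "kwargs": {"moves": [[[0.0005, 0, 0], 0, 0.015], [[0.001, 0, 0], 0, 0.015], [[0.0015, 0, 0], 0, 0.015], [[0.002, 0, 0], 0, 0.015], [[0.002, 0, 0], 0, 0.015], [[0.002, 0, 0], 0, 0.015], [[0.002, 0, 0], 0, 0.015], [[0.002, 0, 0], 0, 0.015]]}}

```text
time: 12.0
tool_pos: [0.5195, 0.241, 0.0583]
eef_rot: [0.434, 0.558, -0.434, 0.558]
ft_force: [-3.4, 1.3, 5.7]
finger_gap: 0.289
```

>>> {"fn": "move_arm", "kwargs": {"moves": [[[0.0005, 0, 0], 0, 0.015], [[0.001, 0, 0], 0, 0.015], [[0.0015, 0, 0], 0, 0.015], [[0.002, 0, 0], 0, 0.015], [[0.002, 0, 0], 0, 0.015], [[0.002, 0, 0], 0, 0.015], [[0.002, 0, 0], 0, 0.015], [[0.002, 0, 0], 0, 0.015]]}}

```text
time: 12.8
tool_pos: [0.5195, 0.2415, 0.0567]
eef_rot: [0.435, 0.558, -0.433, 0.558]
ft_force: [-4.1, 2.7, 9.1]
finger_gap: 0.295
```

```bash
python3 - <<'E'
from h import *
rpos()
snap('scene','s8');print(robot.get_state()['ft_force'])
a=load('s8')['p'];cv2.imwrite('pics/c8.png',cv2.resize(a[180:290,330:400],(500,786))[:600])
f=load('s8')
# depth of points along bottle's top
y=RY
for b in (-.05,-.04,-.02,0,.02,.04,.06):
  P=RO+RY*b; P=P.copy();P[2]=.094; uv=proj(f,P).round(); print(b,uv,pts(f,uv).round(4))
E
```

```text
TCP in roller 0.0003 0.0995 0.0567
[-3.86189832  3.09247567  7.77067348]
-0.05 [[359. 228.]] [[0.554  0.0999 0.09  ]]
-0.04 [[360. 225.]] [[0.5562 0.0997 0.0988]]
-0.02 [[362. 219.]] [[0.5504 0.1205 0.0991]]
0 [[364. 214.]] [[0.5453 0.1406 0.0978]]
0.02 [[366. 209.]] [[0.5415 0.1581 0.0991]]
0.04 [[368. 204.]] [[0.5336 0.1849 0.0938]]
0.06 [[370. 199.]] [[0.5279 0.2073 0.0924]]
```

View pics/c8.png

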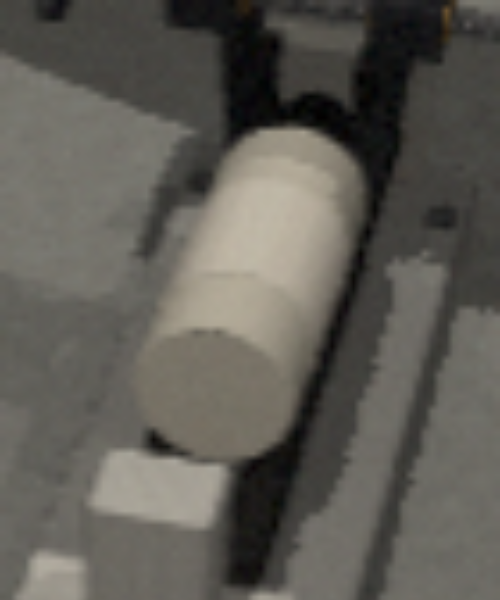

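The bottle rests fully in the groove: the force turned to +8 N and its top is level to within depth noise. I'll back off 2 mm, open, and rise.

>>> {"fn": "move_arm", "kwargs": {"moves": [[[-0.001, 0, 0], 0, 0.015], [[-0.002, 0, 0], 0, 0.015], [[-0.002, 0, 0], 0, 0.015], [[-0.002, 0, 0], 0, 0.03], [[-0.002, 0, 0], 0, 0.035], [[-0.002, 0, 0], 0, 0.04], [[-0.002, 0, 0], 0, 0.05], [[-0.002, 0, 0], 0, 0.055]]}}

```text
time: 13.65
tool_pos: [0.5194, 0.2408, 0.0577]
eef_rot: [0.434, 0.558, -0.434, 0.558]
ft_force: [0.4, 0.8, 0.0]
finger_gap: 0.608
```

>>> {"fn": "move_arm", "kwargs": {"moves": [[[0, 0, 0], 0, 0.055], [[-0.005, 0, 0], 0, 0.055], [[-0.015, 0, 0], 0, 0.055], [[-0.03, 0, 0], 0, 0.055], [[-0.045, 0, 0], 0, 0.055], [[-0.065, 0, 0], 0, 0.055], [[-0.08, 0, 0], 0, 0.055], [[-0.085, 0, 0], 0, 0.055]]}}

```text
time: 14.45
tool_pos: [0.5201, 0.241, 0.1451]
eef_rot: [0.435, 0.557, -0.433, 0.559]
ft_force: [-1.0, -1.0, -0.3]
finger_gap: 0.622
```

```bash
python3 - <<'E'
from h import *
P=RO-RY*.128; rel([P[0],P[1],.142]); rpos()
snap('scene','s9');snap('side','d9')
a=load('s9')['p'];b=load('d9')['p'];cv2.imwrite('pics/c9.png',np.hstack([cv2.resize(a[110:290,310:430],(400,600)),cv2.resize(b[220:400,200:320],(400,600))]))
E
```

```text
t 14.45 pos [0.5201 0.241  0.1451] shift(tool) [ 3.10e-03 -2.00e-04  2.27e-01] turn -0.0023 gap 0.6219098229067596 F [-1.  -1.  -0.3] j [ 0.23  0.5   1.48  0.    1.16 -0.02]
TCP in roller 0.0007 0.099 0.1451
```

View pics/c9.png

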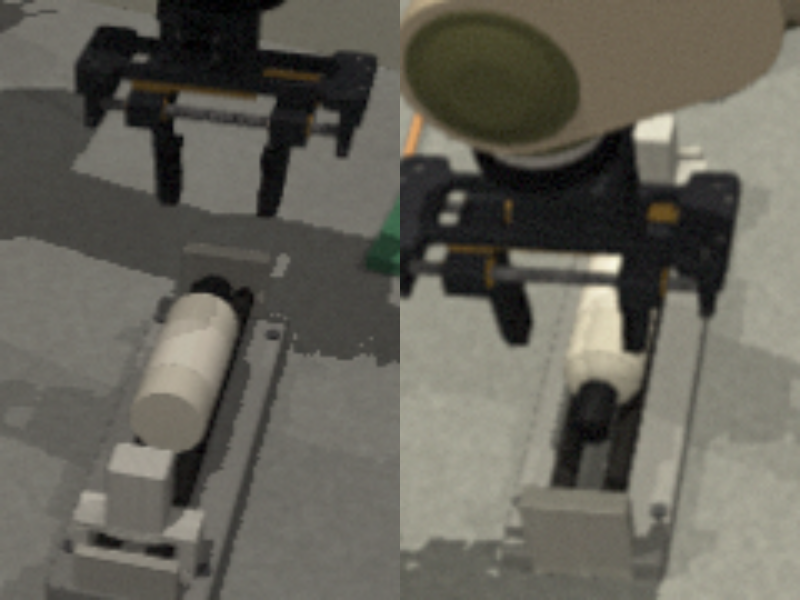

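The bottle lies in the groove with its cap towards the plate (right panel cap at (595,410), plate at (575,530)) and is released. Next is the stop.

>>> {"fn": "move_arm", "kwargs": {"moves": [[[-0.003, 0, 0.015], 0, 0.065], [[-0.003, 0, 0.045], 0, 0.065], [[-0.003, 0, 0.085], 0, 0.065], [[-0.003, 0, 0.125], 0, 0.065], [[-0.003, 0, 0.165], 0, 0.065], [[-0.003, 0, 0.2], 0, 0.065], [[-0.003, 0, 0.22], 0, 0.065], [[-0.003, 0, 0.227], 0, 0.065]]}}

```text
time: 15.35
tool_pos: [0.5753, 0.0181, 0.145]
eef_rot: [0.435, 0.558, -0.435, 0.557]
ft_force: [0.2, 1.3, 0.6]
finger_gap: 0.735
```

```bash
python3 - <<'E'
from h import *
P=RO-RY*.128; rel([P[0],P[1],.064]); rpos()
snap('scene','s10');snap('wrist','w10')
a=load('s10')['p'];b=load('w10')['p'];cv2.imwrite('pics/c10.png',np.hstack([cv2.resize(a[110:290,310:430],(320,480)),b[:,80:560]]))
E
```

```text
t 15.35 pos [0.5753 0.0181 0.145 ] shift(tool) [ 0.081   0.0014 -0.0027] turn -0.0051 gap 0.7352659372078921 F [0.2 1.3 0.6] j [-0.17  0.51  1.47 -0.    1.17 -0.42]
TCP in roller -0.0013 -0.1307 0.145
```

View pics/c10.png

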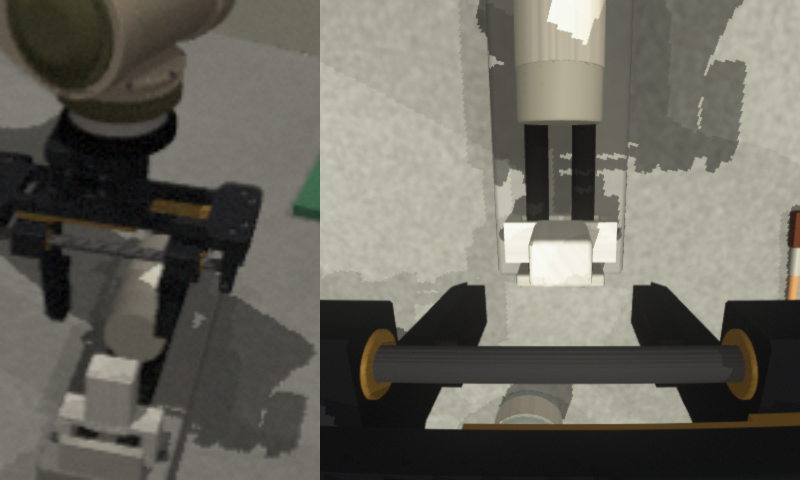

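In the wrist panel the stop block's top is at about (561,260), between the fingers laterally. I check its position.

```bash
python3 - <<'E'
from h import *
f=load('w10')
cv2.imwrite('pics/c11.png',cv2.resize(f['p'][200:300,240:400],(800,500),interpolation=cv2.INTER_CUBIC))
d=f['d']; vv,uu=np.mgrid[215:295,270:390]; P=pts(f,np.c_[uu.ravel(),vv.ravel()]); q=P-RO
m=(abs(P[:,2]-.101)<.005); print(m.sum(), np.percentile(q[m]@RX,[2,98]),np.percentile(q[m]@RY,[2,98]),P[m,2].mean())
E
```

```text
2967 [-0.01796115  0.01602145] [-0.13801611 -0.11164271] 0.0994583244114027
```

View pics/c11.png

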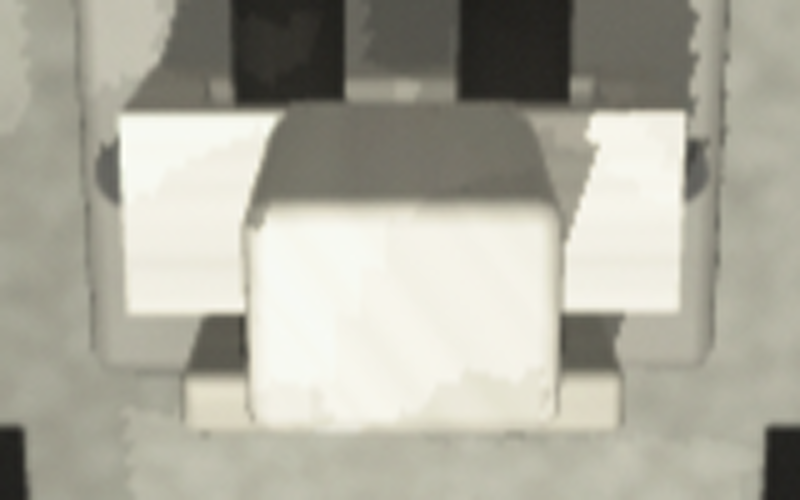

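The block's centre is at roller (-0.001,-0.125). I descend with 6 mm of forward correction and grip.

>>> {"fn": "move_arm", "kwargs": {"grip_force": 20, "moves": [[[0.01, 0, -0.003], 0, 0.065], [[0.03, 0, -0.005], 0, 0.065], [[0.05, 0, -0.005], 0, 0.065], [[0.068, 0, -0.005], 0, 0.065], [[0.078, 0, -0.005], 0, 0.065], [[0.08, 0, -0.005], 0, 0.065], [[0.08, 0, -0.005], 0, 0.05], [[0.08, 0, -0.005], 0, 0.025]]}}

```text
time: 16.25
tool_pos: [0.5745, 0.0258, 0.0665]
eef_rot: [0.434, 0.558, -0.434, 0.559]
ft_force: [-0.3, -0.7, -0.3]
finger_gap: 0.581
```

>>> {"fn": "move_arm", "kwargs": {"moves": [[[0, 0, 0], 0, 0.025], [[0, 0, 0], 0, 0.025], [[0, 0, 0], 0, 0.025], [[0, 0, 0], 0, 0.025], [[0, 0, 0], 0, 0.025], [[0, 0, 0], 0, 0.025], [[0, 0, 0], 0, 0.025], [[0, 0, 0], 0, 0.025]]}}

```text
time: 17.05
tool_pos: [0.5745, 0.0256, 0.0662]
eef_rot: [0.434, 0.558, -0.434, 0.559]
ft_force: [-0.5, 0.6, 5.1]
finger_gap: 0.406
```

```bash
python3 - <<'E'
from h import *
P=RO-RY*.024; rel([P[0],P[1],.064]); rpos()
E
```

```text
t 17.05 pos [0.5745 0.0256 0.0662] shift(tool) [ 0.0022 -0.0001 -0.0992] turn -0.0023 gap 0.4056180607107753 F [-0.5  0.6  5.1] j [-0.16  0.61  1.54  0.    1.   -0.41]
TCP in roller -0.0002 -0.1232 0.0662
```

>>> {"fn": "move_arm", "kwargs": {"moves": [[[0, 0, -0.004], 0, 0.025], [[0, 0, -0.01], 0, 0.025], [[0, 0, -0.017], 0, 0.025], [[0, 0, -0.025], 0, 0.025], [[0, 0, -0.033], 0, 0.025], [[0, 0, -0.04], 0, 0.025], [[0, 0, -0.046], 0, 0.025], [[0, 0, -0.05], 0, 0.025]]}}

```text
time: 17.85
tool_pos: [0.562, 0.074, 0.0662]
eef_rot: [0.434, 0.558, -0.434, 0.559]
ft_force: [0.6, -2.4, 5.9]
finger_gap: 0.404
```

>>> {"fn": "move_arm", "kwargs": {"moves": [[[0, 0, -0.003], 0, 0.025], [[0, 0, -0.008], 0, 0.025], [[0, 0, -0.013], 0, 0.025], [[0, 0, -0.018], 0, 0.025], [[0, 0, -0.023], 0, 0.025], [[0, 0, -0.028], 0, 0.025], [[0, 0, -0.033], 0, 0.025], [[0, 0, -0.036], 0, 0.025]]}}

```text
time: 18.65
tool_pos: [0.5532, 0.1085, 0.0662]
eef_rot: [0.434, 0.558, -0.434, 0.559]
ft_force: [1.3, -4.9, 6.9]
finger_gap: 0.408
```

```bash
python3 - <<'E'
from h import *
P=RO-RY*.024; rel([P[0],P[1],.064]); rpos()
s=robot.get_state()['ft_force'];print('Fy',s@RY)
snap('scene','s12');snap('side','d12')
a=load('s12')['p'];b=load('d12')['p'];cv2.imwrite('pics/c12.png',np.hstack([cv2.resize(a[110:290,310:430],(400,600)),cv2.resize(b[220:400,200:320],(400,600))]))
E
```

```text
t 18.65 pos [0.5532 0.1085 0.0662] shift(tool) [ 0.0022  0.0001 -0.0137] turn -0.0021 gap 0.40826866202794065 F [ 1.3 -4.9  6.9] j [-0.01  0.59  1.57 -0.    0.98 -0.26]
TCP in roller -0.0001 -0.0377 0.0662
Fy -5.066318756892184
```

View pics/c12.png

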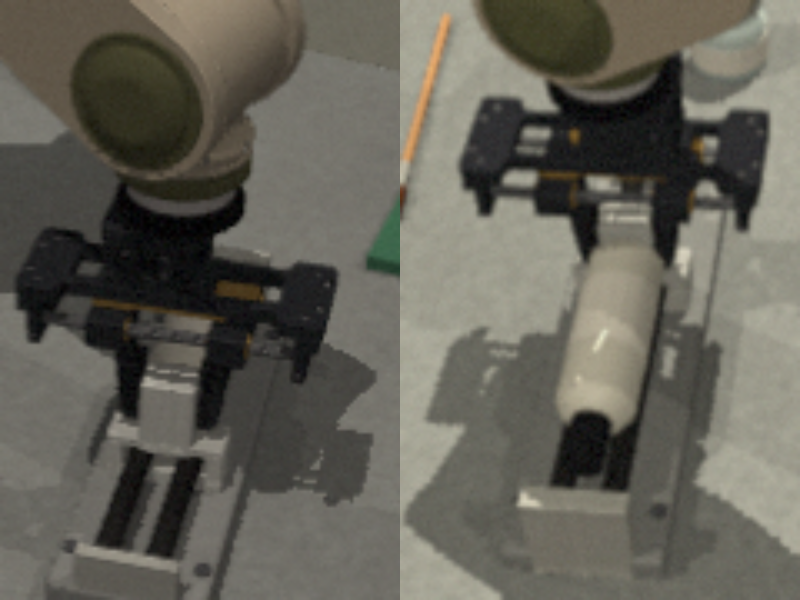

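The stop is now pushing the bottle (5 N along the axis), and the cap at right-panel (590,460) is nearing the plate. I creep on.

>>> {"fn": "move_arm", "kwargs": {"moves": [[[0, 0, -0.002], 0, 0.025], [[0, 0, -0.004], 0, 0.025], [[0, 0, -0.006], 0, 0.025], [[0, 0, -0.008], 0, 0.025], [[0, 0, -0.009], 0, 0.025], [[0, 0, -0.01], 0, 0.025], [[0, 0, -0.01], 0, 0.025], [[0, 0, -0.01], 0, 0.025]]}}

```text
time: 19.55
tool_pos: [0.5508, 0.118, 0.0662]
eef_rot: [0.434, 0.558, -0.434, 0.559]
ft_force: [-0.2, -4.3, 5.8]
finger_gap: 0.409
```

>>> {"fn": "move_arm", "kwargs": {"moves": [[[0, 0, -0.0005], 0, 0.025], [[0, 0, -0.001], 0, 0.025], [[0, 0, -0.0015], 0, 0.025], [[0, 0, -0.002], 0, 0.025], [[0, 0, -0.002], 0, 0.025], [[0, 0, -0.002], 0, 0.025], [[0, 0, -0.002], 0, 0.025], [[0, 0, -0.002], 0, 0.025]]}}

```text
time: 20.35
tool_pos: [0.5503, 0.1199, 0.0663]
eef_rot: [0.434, 0.558, -0.434, 0.559]
ft_force: [-0.4, -4.4, 6.8]
finger_gap: 0.409
```

```bash
python3 - <<'E'
from h import *
rpos()
s=robot.get_state()['ft_force'];print('Fy',s@RY)
snap('side','d13')
b=load('d13')['p'];cv2.imwrite('pics/c13.png',cv2.resize(b[290:400,210:290],(436,600),interpolation=cv2.INTER_CUBIC))
E
```

```text
TCP in roller -0.0001 -0.0259 0.0663
Fy -4.157623260504229
```

View pics/c13.png

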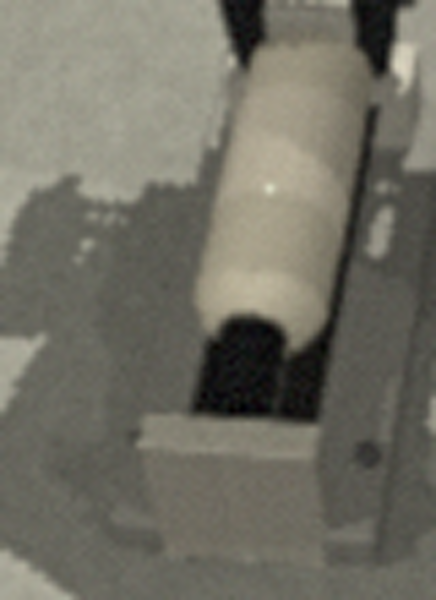

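No rise in force yet, so there is no plate contact. I'll go on in 2 mm steps.

>>> {"fn": "move_arm", "kwargs": {"moves": [[[0, 0, -0.0005], 0, 0.025], [[0, 0, -0.001], 0, 0.025], [[0, 0, -0.0015], 0, 0.025], [[0, 0, -0.002], 0, 0.025], [[0, 0, -0.002], 0, 0.025], [[0, 0, -0.002], 0, 0.025], [[0, 0, -0.002], 0, 0.025], [[0, 0, -0.002], 0, 0.025]]}}

```text
time: 21.2
tool_pos: [0.5498, 0.1218, 0.0662]
eef_rot: [0.434, 0.558, -0.434, 0.559]
ft_force: [0.0, -4.2, 5.9]
finger_gap: 0.406
```

>>> {"fn": "move_arm", "kwargs": {"moves": [[[0, 0, -0.0005], 0, 0.025], [[0, 0, -0.001], 0, 0.025], [[0, 0, -0.0015], 0, 0.025], [[0, 0, -0.0015], 0, 0.025], [[0, 0, -0.0015], 0, 0.025], [[0, 0, -0.0015], 0, 0.025], [[0, 0, -0.0015], 0, 0.025], [[0, 0, -0.0015], 0, 0.025]]}}

```text
time: 22.0
tool_pos: [0.5494, 0.1233, 0.0662]
eef_rot: [0.434, 0.558, -0.434, 0.559]
ft_force: [-0.0, -4.5, 6.7]
finger_gap: 0.405
```

>>> {"fn": "move_arm", "kwargs": {"moves": [[[0, 0, -0.0005], 0, 0.025], [[0, 0, -0.001], 0, 0.025], [[0, 0, -0.0015], 0, 0.025], [[0, 0, -0.0015], 0, 0.025], [[0, 0, -0.0015], 0, 0.025], [[0, 0, -0.0015], 0, 0.025], [[0, 0, -0.0015], 0, 0.025], [[0, 0, -0.0015], 0, 0.025]]}}

```text
time: 22.8
tool_pos: [0.549, 0.1247, 0.0662]
eef_rot: [0.434, 0.558, -0.434, 0.559]
ft_force: [0.5, -3.4, 6.1]
finger_gap: 0.408
```

```bash
python3 - <<'E'
from h import *
rpos()
s=robot.get_state()['ft_force'];print('Fy',s@RY)
snap('side','d14')
b=load('d14')['p'];cv2.imwrite('pics/c14.png',cv2.resize(b[290:400,210:290],(436,600),interpolation=cv2.INTER_CUBIC))
E
```

```text
TCP in roller -0.0002 -0.0209 0.0662
Fy -3.431920114118309
```

View pics/c14.png

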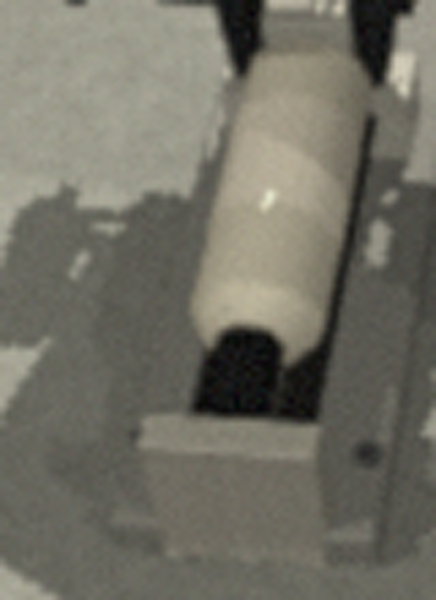

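>>> {"fn": "move_arm", "kwargs": {"moves": [[[0, 0, -0.0005], 0, 0.025], [[0, 0, -0.001], 0, 0.025], [[0, 0, -0.0015], 0, 0.025], [[0, 0, -0.0015], 0, 0.025], [[0, 0, -0.0015], 0, 0.025], [[0, 0, -0.0015], 0, 0.025], [[0, 0, -0.0015], 0, 0.025], [[0, 0, -0.0015], 0, 0.025]]}}

```text
time: 23.65
tool_pos: [0.5487, 0.1261, 0.0662]
eef_rot: [0.434, 0.558, -0.434, 0.559]
ft_force: [-0.2, -5.3, 6.6]
finger_gap: 0.403
```

>>> {"fn": "move_arm", "kwargs": {"moves": [[[0, 0, -0.0005], 0, 0.025], [[0, 0, -0.001], 0, 0.025], [[0, 0, -0.0015], 0, 0.025], [[0, 0, -0.0015], 0, 0.025], [[0, 0, -0.0015], 0, 0.025], [[0, 0, -0.0015], 0, 0.025], [[0, 0, -0.0015], 0, 0.025], [[0, 0, -0.0015], 0, 0.025]]}}

```text
time: 24.45
tool_pos: [0.5487, 0.1261, 0.0663]
eef_rot: [0.433, 0.557, -0.435, 0.559]
ft_force: [1.0, -12.9, 6.1]
finger_gap: 0.401
```

Plate contact: the TCP stayed put while the force rose from 5 to 13 N. I relax by 1 mm, open, and lift off.

>>> {"fn": "move_arm", "kwargs": {"moves": [[[0, 0, 0.0005], 0, 0.025], [[0, 0, 0.001], 0, 0.025], [[0, 0, 0.001], 0, 0.025], [[0, 0, 0.001], 0, 0.04], [[0, 0, 0.001], 0, 0.05], [[0, 0, 0.001], 0, 0.06], [[0, 0, 0.001], 0, 0.07], [[0, 0, 0.001], 0, 0.07]]}}

```text
time: 25.25
tool_pos: [0.5478, 0.1277, 0.0654]
eef_rot: [0.434, 0.559, -0.434, 0.558]
ft_force: [-0.4, 0.5, 0.1]
finger_gap: 0.784
```

>>> {"fn": "move_arm", "kwargs": {"moves": [[[0, 0, 0.001], 0, 0.07], [[-0.005, 0, 0.001], 0, 0.07], [[-0.02, 0, 0.001], 0, 0.07], [[-0.04, 0, 0.001], 0, 0.07], [[-0.065, 0, 0.001], 0, 0.07], [[-0.09, 0, 0.001], 0, 0.07], [[-0.11, 0, 0.001], 0, 0.07], [[-0.12, 0, 0.001], 0, 0.07]]}}

```text
time: 26.05
tool_pos: [0.5489, 0.1265, 0.1878]
eef_rot: [0.435, 0.557, -0.433, 0.559]
ft_force: [-0.8, -0.5, 0.4]
finger_gap: 0.793
```

>>> {"fn": "move_arm", "kwargs": {"moves": [[[0, 0, 0.02], 0, 0.07], [[-0.01, 0, 0.05], 0, 0.07], [[-0.02, 0, 0.08], 0, 0.07], [[-0.03, 0, 0.11], 0, 0.07], [[-0.03, 0, 0.14], 0, 0.07], [[-0.03, 0, 0.16], 0, 0.07], [[-0.03, 0, 0.17], 0, 0.07], [[-0.03, 0, 0.17], 0, 0.07]]}}

```text
time: 26.85
tool_pos: [0.5903, -0.039, 0.2152]
eef_rot: [0.434, 0.558, -0.435, 0.558]
ft_force: [-0.1, 0.4, -0.3]
finger_gap: 0.796
```

```bash
python3 - <<'E'
from h import *
rpos()
snap('side','d15');snap('wrist','w15');snap('scene','s15')
b=load('d15')['p'];cv2.imwrite('pics/c15.png',np.hstack([cv2.resize(b[220:400,190:310],(400,600),interpolation=cv2.INTER_CUBIC),cv2.resize(load('s15')['p'][110:290,310:430],(400,600))]))
E
```

```text
TCP in roller -0.0009 -0.1897 0.2152
```

View pics/c15.png

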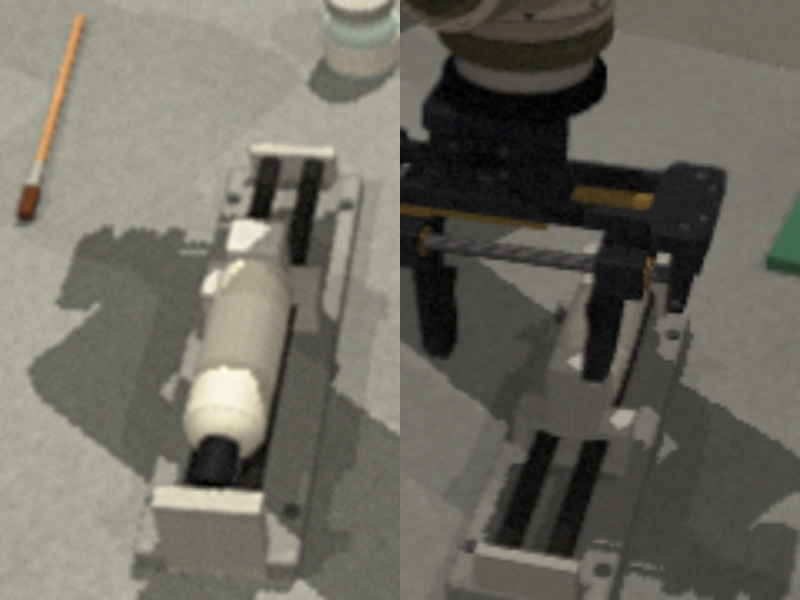

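View pics/w15.png

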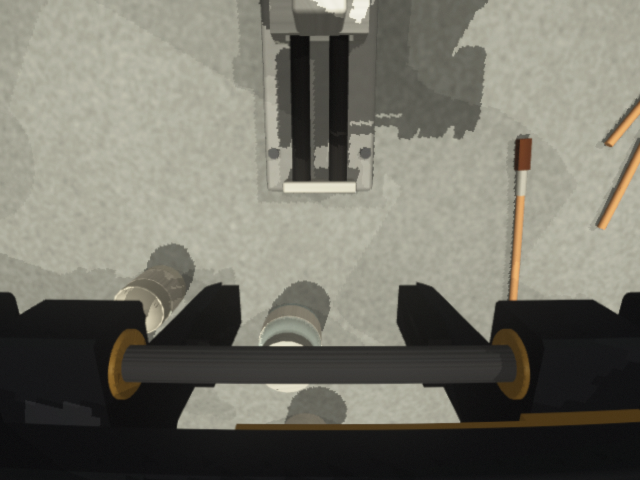

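View pics/s15.png

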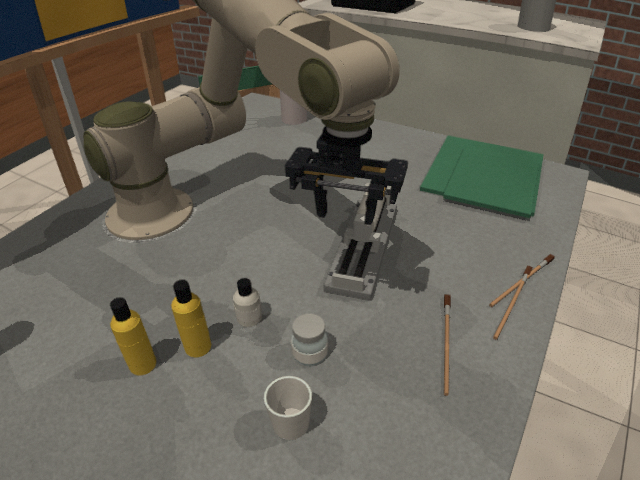

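The bystanders stand where they were: short bottle (247,303), jar (309,340), cup (289,405). In the side view the cap meets the plate at left-panel (212,485). I'll take one closer look from above at the base/stop joint.

>>> {"fn": "move_arm", "kwargs": {"moves": [[[-0.01, 0, -0.015], 0, 0.07], [[-0.02, 0, -0.035], 0, 0.07], [[-0.025, 0, -0.055], 0, 0.07], [[-0.03, 0, -0.075], 0, 0.07], [[-0.03, 0, -0.09], 0, 0.07], [[-0.03, 0, -0.095], 0, 0.07], [[-0.03, 0, -0.095], 0, 0.07], [[-0.03, 0, -0.095], 0, 0.07]]}}

```text
time: 27.8
tool_pos: [0.5669, 0.0534, 0.2455]
eef_rot: [0.434, 0.558, -0.434, 0.558]
ft_force: [-0.2, 0.2, -0.0]
finger_gap: 0.797
```

```bash
python3 - <<'E'
from h import *
rpos()
snap('wrist','w16'); f=load('w16')
def at(b,z):
  P=RO+RY*b; P=P.copy();P[2]=z; return proj(f,P).round(1)
print('plate',at(.15,.072),'face',at(-.01,.094))
cv2.imwrite('pics/c16.png',cv2.resize(f['p'][0:290,200:440],(497,600),interpolation=cv2.INTER_CUBIC))
E
```

```text
TCP in roller -0.0005 -0.0944 0.2455
plate [[319.5 -92.5]] face [[319.9 123.8]]
```

View pics/c16.png

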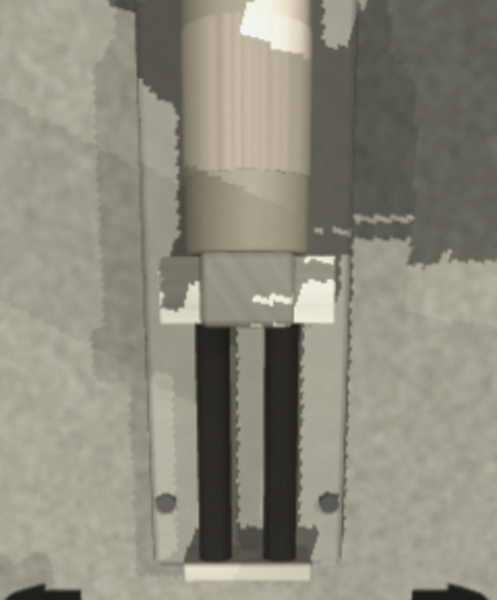

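From above, the stop face and the bottle's base meet with no visible gap, at about (250,250), and the bottle lies straight in the groove. I hand in.

```bash
python3 - <<'E'
from h import *
print(robot.job_done())
E
```

```text
the job is handed in; nothing more can be done
None
```

The tall white bottle now lies in the groove with its cap towards the end plate, held between the plate and the end stop. I handed the job in at about 28 s of the 48 s allowed.

- **Laying it down:** I gripped the bottle by its cap and stood its base on the rollers. I then tilted it about its base edge with a light 8 N grip until it rested in the groove, and let go.
- **Setting the stop:** I took the end stop by its block and slid it up to the bottle in small steps. At the end the stop no longer moved and the push rose from about 5 N to 13 N, so the cap was against the plate. I eased back 1 mm and released it.

**Last checks:**
- From above there is no visible gap between the stop and the bottle's base, and the bottle lies straight.
- In the side view the cap meets the plate.
- The short bottle, jar and cup are where they stood, and the gripper is clear, with the wrist force near 0 N.
- The highest force I saw was about 13 N.

**Disagreements:** The scene and side cameras differed by about 4 mm, so I averaged them. By my own frame, plate contact came at a stop reading of about 0.122 to 0.123 rather than 0.120. That is within the calibration error, so I went by the force rather than the number.

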